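# Find the blue battery packs in the lidded tubs and hang them up

## Task

One or two blue battery packs are somewhere in the three closed tubs on the assembly bench: lift the lids to look, and hang every blue pack you find by its handle across both prongs of a double hook, one pack to a hook. Leave the red reject pack in its tub, and finish with every tub closed again, its lid dropped fully home. Do not disturb the other things lying on the bench.

Things in the scene. Friction and masses are not known exactly. Their poses are not given: they have to be found in the camera images.
- tub1_rim (a point): Centre of the rim plane of one of three identical black open tubs, fixed to the bench: outside 104 mm (x) by 148 mm (y), 119 mm high, walls and floor 4 mm (inside 96 by 140 mm). z up. Numbering says nothing about contents.
- tub2_rim (a point): Centre of the rim plane of one of three identical black open tubs, fixed to the bench: outside 104 mm (x) by 148 mm (y), 119 mm high, walls and floor 4 mm (inside 96 by 140 mm). z up. Numbering says nothing about contents.
- tub3_rim (a point): Centre of the rim plane of one of three identical black open tubs, fixed to the bench: outside 104 mm (x) by 148 mm (y), 119 mm high, walls and floor 4 mm (inside 96 by 140 mm). z up. Numbering says nothing about contents.
- lid1_grip (a point): Loose grey lid, 0.14 kg; all alike, fit any tub either way round. Plate 110 (x) x 154 (y) x 6 mm rests on the rim; under it a plug 86 x 130 x 5 mm, then 76 x 120 x 4 mm, drops inside (5 mm play a side). Yellow grip bar on top: 16 (x) x 60 (y) mm, 34 high. Point: on the bar, 24 mm above the plate's top; 30 mm above the rim when closed, 39 mm above a flat surface it stands on. z up.
- lid2_grip (a point): Loose grey lid, 0.14 kg; all alike, fit any tub either way round. Plate 110 (x) x 154 (y) x 6 mm rests on the rim; under it a plug 86 x 130 x 5 mm, then 76 x 120 x 4 mm, drops inside (5 mm play a side). Yellow grip bar on top: 16 (x) x 60 (y) mm, 34 high. Point: on the bar, 24 mm above the plate's top; 30 mm above the rim when closed, 39 mm above a flat surface it stands on. z up.
- lid3_grip (a point): Loose grey lid, 0.14 kg; all alike, fit any tub either way round. Plate 110 (x) x 154 (y) x 6 mm rests on the rim; under it a plug 86 x 130 x 5 mm, then 76 x 120 x 4 mm, drops inside (5 mm play a side). Yellow grip bar on top: 16 (x) x 60 (y) mm, 34 high. Point: on the bar, 24 mm above the plate's top; 30 mm above the rim when closed, 39 mm above a flat surface it stands on. z up.
- pack1_bar (a point): Battery pack, blue body 64 (x) x 110 (y) x 45 mm, 0.25 to 0.5 kg, rigid black arch handle over it: bar 12 x 12 mm along y, its top 101 mm above the underside; window below it 94 mm wide, 44 high. Point: middle of the bar, 95 mm above the underside; z up. Starts upright in a closed tub, bar roughly along the tub's length, 20 mm below the rim. May be absent.
- pack2_bar (a point): Battery pack, blue body 64 (x) x 110 (y) x 45 mm, 0.25 to 0.5 kg, rigid black arch handle over it: bar 12 x 12 mm along y, its top 101 mm above the underside; window below it 94 mm wide, 44 high. Point: middle of the bar, 95 mm above the underside; z up. Starts upright in a closed tub, bar roughly along the tub's length, 20 mm below the rim. May be absent.
- red_bar (a point): Battery pack, red body 64 (x) x 110 (y) x 45 mm, 0.25 to 0.5 kg, rigid black arch handle over it: bar 12 x 12 mm along y, its top 101 mm above the underside; window below it 94 mm wide, 44 high. Point: middle of the bar, 95 mm above the underside; z up. Starts upright in a closed tub, bar roughly along the tub's length, 20 mm below the rim. It is a reject.
- hook1_seat (a point): Double hook on a fixed stand: two level steel prongs 8 mm thick at y = -30 and +30 mm (52 mm gap) point to -x. Point: midway between them, level with their tops, 170 mm above the bench. They run from a post (face at x = +60, top level with the prongs) to x = -42 mm, then turn up to tips at x = -56, 14 mm above the point. A hung pack has its bar along y, bar centre 6 mm above the point.
- hook2_seat (a point): Double hook on a fixed stand: two level steel prongs 8 mm thick at y = -30 and +30 mm (52 mm gap) point to -x. Point: midway between them, level with their tops, 170 mm above the bench. They run from a post (face at x = +60, top level with the prongs) to x = -42 mm, then turn up to tips at x = -56, 14 mm above the point. A hung pack has its bar along y, bar centre 6 mm above the point.
- mat_top (a point): Centre of the top of a pink foam sheet fixed to the bench, 150 mm (x) by 200 mm (y), 6 mm thick: free room to lay one lid.
- tape: Bystander: roll of cream tape lying flat, 100 mm across, 25 mm high. Origin under its centre.
- driver: Bystander: blue-handled screwdriver lying on the bench, about 200 mm long.
- bin: Bystander: empty black parts bin 100 x 150 x 50 mm. Origin under its centre.
- shell: Bystander: empty blue housing, open on top, 55 x 90 x 60 mm high. Origin under its centre.
There are look-alikes about, which are no part of the job. Leave any purple or yellow look-alike of the part that bears tub1_rim alone.

How it is judged:
By the outcome, as a careful person would: the job done as asked, in the order asked, and still so for the second after the job is handed in, with the robot touching nothing.
Of pack1, pack2 only 1 to 2 are there at a start; the rules pass over those that are not, and their reading is None.
At some moment in a run one of pack1, pack2 may be knocked a few centimetres aside while the robot is not near it.
It also fails if it takes over 210 s, if anything falls off the work surface, if the arm or the gripper's body presses on something with over 40 N, if the wrist force passes 120 N, or if a joint passes its speed limit or range.

## Robot

A 6-joint arm with a two-finger parallel gripper is mounted at the origin on the work surface. World frame = base frame: x ahead of the robot, y to its left, z up, the work surface at z = 0. Lengths are in m, angles in rad, forces in N, time in s.
With the tool pointing down it reaches from about 0.35 to 0.975 m from the base axis. Payload 7.1 kg.
Tool frame: the origin (TCP) lies midway between the tips of the shut fingers; the grasp point (between the pads) lies 19 mm behind it; z points along the fingers, y is the line along which they close (so a half turn about z gives the same grasp; the last joint's range is limited). The gripper opens to 88 mm and grips with 3 to 60 N. Pads are 20 mm wide; open, the fingers measure 115 mm over their backs; the gripper's body (75 mm by 178 mm) begins 61 mm behind the grasp point.
Start: joints at [-1.247, 0.423, 1.63, -0, 1.089, -0.019], TCP at [0.21, -0.589, 0.223] pointing down, gripper open.
Joint ranges: [-3, 3], [-0.9, 2.11], [0.09, 2.58], [-1.31, 4.45], [0.11, 2.69], [-2.54, 2.54]. Speed limits (rad/s): [2.39, 2.39, 3.01, 3.14, 3.14, 3.14].

## Interface

Orientations are given as a unit quaternion [w, x, y, z].
In Python, from station import move_pose, movel, movej, command_gripper, wait, inverse_kinematics, read_camera, camera_info, MotionError, job_done, get_time, get_joint_pos, get_qvel, get_effort, get_tcp_pos, get_ee_rot, get_ft_force, get_ft_torque, get_grip_width, get_finger_force gives the robot as it stands. Calls block until the motion is done:
- move_pose(position, orientation): joint-space move of the TCP to a pose.
- movel(position, frame=None, v=0.15, until_force=None): straight line of the TCP; frame=None keeps the orientation; v is the mean speed in m/s. With until_force (N) it stops when the force on the tool has changed by that much, and returns True; else False.
- movej(angles): joint-space move.
- command_gripper(opening): opening from 0.0 (shut) to 1.0 (fully open); the grip force is fixed at half the most; returns when the fingers have stopped.
- wait(seconds).
- inverse_kinematics(position, orientation): joint angles nearest the present ones, or None.
- read_camera(name): name is "scene" or "top" or "wrist"; returns the picture (400x640x3 uint8, red, green, blue); there is no depth.
- camera_info(name): a dict with "intrinsics" (3x3 intrinsics, pixels), "T" (4x4, takes a point from camera to world coordinates); the wrist camera has in their place "tool_from_camera" (4x4, takes a point from camera to tool coordinates, whose origin is the TCP and whose axes are the flange's). Camera axes: x right, y up, looking along -z (the intrinsics and any distortion apply to the point x, -y, -z); pixel columns grow to the right and rows downward; lengths in m; the calibration is good to about 2 mm. A picture is of the moment at which its call begins: read the wrist's pose just before it. camera_info takes no time and is no camera call.
A pose or a line that the arm cannot do raises MotionError and nothing moves.
- job_done(): hands the job in; it is judged then, once.
Readings, each from a call of its own:
- get_time(): time.
- get_joint_pos(): joint angles.
- get_qvel(): joint speeds.
- get_effort(): joint torques, N m.
- get_tcp_pos(): TCP position.
- get_ee_rot(): TCP orientation.
- get_ft_force(): force on the tool from outside, world axes, zero at the start.
- get_ft_torque(): the same for the moment, N m.
- get_grip_width(): opening from 0.0 (shut) to 1.0 (fully open).
- get_finger_force(): force on a finger pad.
Only numpy, scipy, OpenCV 4.12 (cv2) and the standard library are available. Lean on these libraries where they do the work, as an engineer would, in place of code of your own. Each camera call takes 0.05 s, during which the arm holds its last target. There are 200 camera calls.

## Working session

There is one attempt and no reset: what is moved stays moved. The work goes in short steps, each a Python script; the robot and the scene stay as the last script left them, time stands still between calls to the robot, and variables do not carry over. Pictures are saved under pics/ and viewed, at most 14 in all, crops included, and the job is handed in when it is done.

```bash
mkdir -p pics; ls
python3 - <<'E'
from station import *
import cv2,numpy as np
np.set_printoptions(precision=4,suppress=True)
for n in("scene","top"):
    im=read_camera(n); cv2.imwrite(f"pics/{n}0.png",im[:,:,::-1]); print(n,camera_info(n))
print(camera_info("wrist"),get_time(),get_tcp_pos(),get_ee_rot())
E
```

```text
pics
scene {'intrinsics': array([[376.1424,   0.    , 321.5844],
       [  0.    , 376.1424, 191.0178],
       [  0.    ,   0.    ,   1.    ]]), 'T': array([[-0.8089, -0.3924,  0.4379,  1.1148],
       [ 0.588 , -0.5417,  0.6007,  0.8481],
       [ 0.0015,  0.7433,  0.6689,  0.9375],
       [ 0.    ,  0.    ,  0.    ,  1.    ]])}
top {'intrinsics': array([[418.1405,   0.    , 317.6537],
       [  0.    , 418.1405, 198.8151],
       [  0.    ,   0.    ,   1.    ]]), 'T': array([[ 0.0055,  0.997 , -0.0773,  0.4564],
       [-1.    ,  0.0057,  0.0023,  0.1283],
       [ 0.0028,  0.0773,  0.997 ,  1.2936],
       [ 0.    ,  0.    ,  0.    ,  1.    ]])}
{'intrinsics': array([[305.2706,   0.    , 319.9072],
       [  0.    , 305.2706, 197.9283],
       [  0.    ,   0.    ,   1.    ]]), 'tool_from_camera': array([[-0.0007,  0.9693,  0.2459,  0.0665],
       [ 1.    ,  0.0011, -0.0014, -0.0005],
       [-0.0016,  0.2459, -0.9693, -0.1619],
       [ 0.    ,  0.    ,  0.    ,  1.    ]])} 0.1 [ 0.2099 -0.5882  0.222 ] [-0.0007  0.9853  0.1706 -0.0001]
```

View pics/scene0.png

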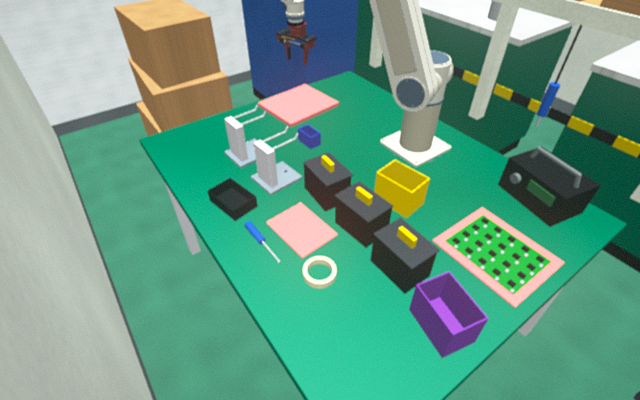

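View pics/top0.png

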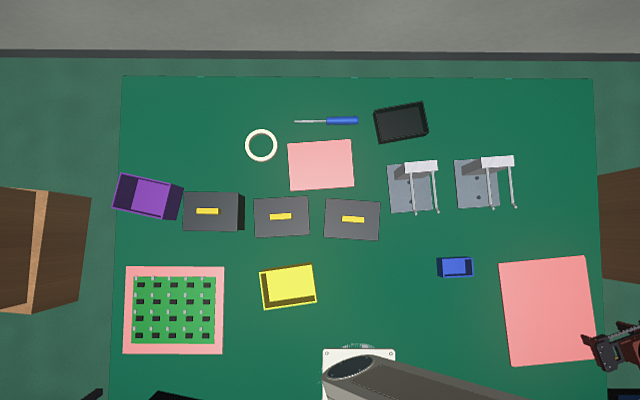

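Closed tubs with grey lids are in the top view at (208,211), (281,216) and (352,219). The look-alike tubs to leave alone are purple (147,196) and yellow (288,287). The hooks are at about (425,187) and (493,183), the small mat is at (321,164), and the larger pink sheet at (547,310) is not the mat. The blue box at (455,266) is the shell. I'll triangulate the yellow bars and take wrist views.

```bash
cat > h.py <<'E'
from station import *
import cv2,numpy as np
from scipy.spatial.transform import Rotation as Ro
np.set_printoptions(precision=4,suppress=True)
def quat(a):  # tool down, tool x at heading a (rad)
    return [0,np.cos(a/2),np.sin(a/2),0]
def wristT():
    q=get_ee_rot(); T=np.eye(4); T[:3,:3]=Ro.from_quat([q[1],q[2],q[3],q[0]]).as_matrix(); T[:3,3]=get_tcp_pos()
    return T@camera_info("wrist")["tool_from_camera"]
def shot(n,name=None):
    T=wristT() if n=="wrist" else camera_info(n)["T"]
    im=read_camera(n)
    if name: cv2.imwrite(f"pics/{name}.png",im[:,:,::-1])
    return im,camera_info(n)["intrinsics"],T
def ray(K,T,p):
    d=np.array([(p[0]-K[0,2])/K[0,0],-(p[1]-K[1,2])/K[1,1],-1]); d=T[:3,:3]@d
    return T[:3,3],d/np.linalg.norm(d)
def onz(K,T,p,z):
    o,d=ray(K,T,p); return o+d*(z-o[2])/d[2]
def tri(*obs): # obs: (K,T,pix)
    A=np.zeros((3,3));b=np.zeros(3)
    for o in obs:
        c,d=ray(*o); P=np.eye(3)-np.outer(d,d); A+=P;b+=P@c
    x=np.linalg.solve(A,b); res=max(np.linalg.norm((np.eye(3)-np.outer(d,d))@(x-c)) for c,d in (ray(*o) for o in obs))
    return x,res
def proj(K,T,P):
    p=np.linalg.inv(T)@np.append(P,1); return np.array([K[0,0]*p[0]/-p[2]+K[0,2],K[1,1]*-p[1]/-p[2]+K[1,2]])
def hue(im,lo,hi,s=120,v=90):
    h=cv2.cvtColor(im,cv2.COLOR_RGB2HSV); return cv2.inRange(h,(lo,s,v),(hi,255,255))
def blobs(m,amin=40):
    cs,_=cv2.findContours(m,cv2.RETR_EXTERNAL,cv2.CHAIN_APPROX_NONE)
    return [c for c in cs if cv2.contourArea(c)>amin]
E
python3 - <<'E'
from h import *
d={}
for n in("top","scene"):
    im,K,T=shot(n); m=hue(im,20,33)
    for c in blobs(m): 
        (x,y),wh,a=cv2.minAreaRect(c); print(n,round(x),round(y),wh,a,onz(K,T,(x,y),.153 ))
# hook crops
im,K,T=shot("top");a=cv2.resize(im[145:225,375:535],None,fx=5,fy=5,interpolation=cv2.INTER_CUBIC)
cv2.imwrite("pics/hk_top.png",a[:,:,::-1])
im,K,T=shot("scene");b=cv2.resize(im[95:195,215:345],None,fx=5,fy=5,interpolation=cv2.INTER_CUBIC)
cv2.imwrite("pics/hk_sc.png",b[:,:,::-1])
E
```

```text
top 287 285 (40.039947509765625, 54.00736999511719) 81.63410949707031 [0.3105 0.2057 0.153 ]
top 352 219 (6.0, 21.0) 90.0 [0.4901 0.0303 0.153 ]
top 280 216 (6.0, 21.0) 90.0 [0.4972 0.2266 0.153 ]
top 208 210 (5.0, 24.0) 90.0 [0.5111 0.4246 0.153 ]
scene 406 236 (24.621606826782227, 11.931175231933594) 40.60129928588867 [0.5219 0.4309 0.153 ]
scene 363 195 (21.505813598632812, 11.043525695800781) 35.53767776489258 [0.5088 0.2349 0.153 ]
scene 400 187 (54.879547119140625, 45.79011917114258) 30.963754653930664 [0.3893 0.2734 0.153 ]
scene 328 163 (19.091880798339844, 9.192387580871582) 45.0 [0.5013 0.0403 0.153 ]
scene 627 145 (27.890317916870117, 13.076171875) 24.443954467773438 [-0.4362  0.592   0.153 ]
scene 580 125 (25.48518943786621, 11.981084823608398) 23.962491989135742 [-0.4352  0.4241  0.153 ]
scene 534 105 (10.39893913269043, 10.956025123596191) 21.801406860351562 [-0.4347  0.2288  0.153 ]
scene 503 91 (19.170743942260742, 10.373208999633789) 23.198591232299805 [-0.4342  0.0806  0.153 ]
scene 470 77 (16.281999588012695, 9.847983360290527) 23.198591232299805 [-0.4345 -0.0931  0.153 ]
```

View pics/hk_top.png

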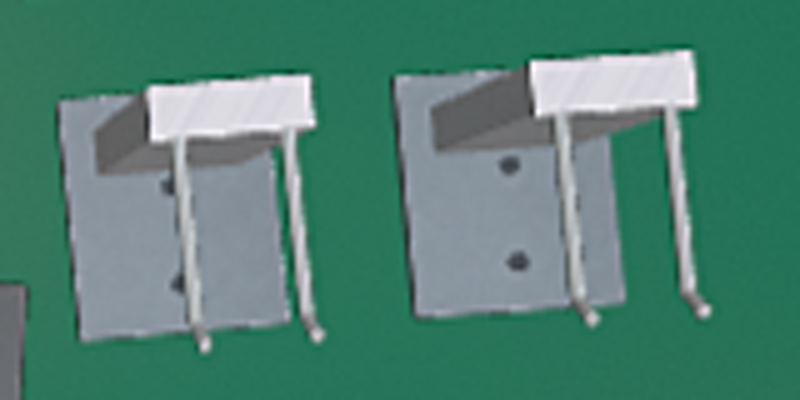

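View pics/hk_sc.png

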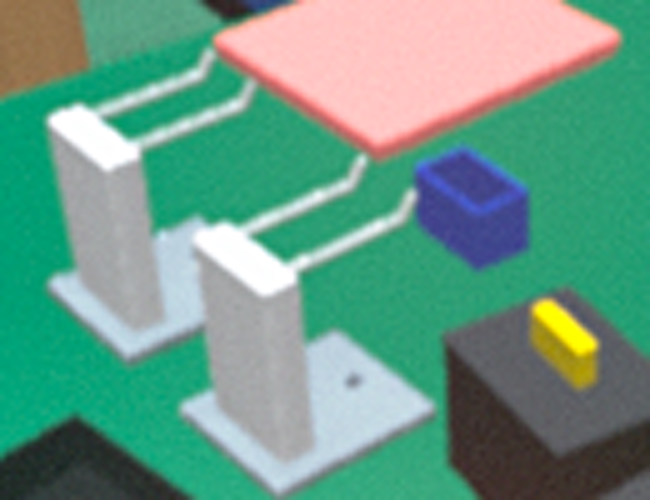

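Both hook views are clear. In the top crop, the left hook's tips are at (205,344) and (318,336) and the right hook's at (592,320) and (705,312). The matching tips in the scene crop are (411,193)/(363,160) and (251,83)/(211,53). I'll triangulate these, then fly over the hooks and tubs with the wrist camera.

Run:
```python
from h import *
Kt,Tt=camera_info("top")["intrinsics"],camera_info("top")["T"];Ks,Ts=camera_info("scene")["intrinsics"],camera_info("scene")["T"]
t=lambda p:((p[0]+.5)/5-.5+375,(p[1]+.5)/5-.5+145)
s=lambda p:((p[0]+.5)/5-.5+215,(p[1]+.5)/5-.5+95)
for nm,a,b in[("A tip+",(205,344),(411,193)),("A tip-",(318,336),(363,160)),("A base+",(180,138),(298,268)),("A base-",(288,130),(245,232)),
 ("B tip+",(592,320),(251,83)),("B tip-",(705,312),(211,53)),("B base+",(561,115),(137,147)),("B base-",(670,108),(100,112))]:
    print(nm,*tri((Kt,Tt,t(a)),(Ks,Ts,s(b))))
for nm,a,b in[("lid -y",(352,219),(328,163)),("lid mid",(280.5,216),(363,195)),("lid +y",(208,210.5),(406,236))]:
    print(nm,*tri((Kt,Tt,a),(Ks,Ts,b)))
for p in[(288,144),(350,139),(354.5,186),(291,191)]: print("mat",onz(Kt,Tt,p,.006))
move_pose([.45,-.15,.38],quat(np.pi/2))
im,K,T=shot("wrist","w_hook"); np.savez("w_hook.npz",K=K,T=T); print(get_tcp_pos(),get_time())
```

```text
A tip+ [ 0.5065 -0.1367  0.1804] 0.0017368589478394415
A tip- [ 0.5106 -0.197   0.1791] 0.0010177086965500422
A base+ [ 0.6152 -0.1245  0.1676] 0.0029568412059528277
A base- [ 0.6216 -0.1848  0.1666] 0.0011074813633650037
B tip+ [ 0.5209 -0.3449  0.1777] 0.001990377581166225
B tip- [ 0.5247 -0.4045  0.1787] 0.0011250121518388782
B base+ [ 0.6311 -0.3343  0.1655] 0.0007948568404776624
B base- [ 0.634  -0.3914  0.1698] 0.0014918699230020292
lid -y [0.4909 0.0303 0.142 ] 0.0005466199835972368
lid mid [0.499  0.2263 0.1423] 0.0018948215512915513
lid +y [0.5129 0.4257 0.1431] 0.001911727573300604
mat [0.7272 0.2187 0.006 ]
mat [0.7442 0.0252 0.006 ]
mat [0.5966 0.0114 0.006 ]
mat [0.5799 0.2078 0.006 ]
[ 0.4499 -0.1507  0.3796] 2.25
```

View pics/w_hook.png

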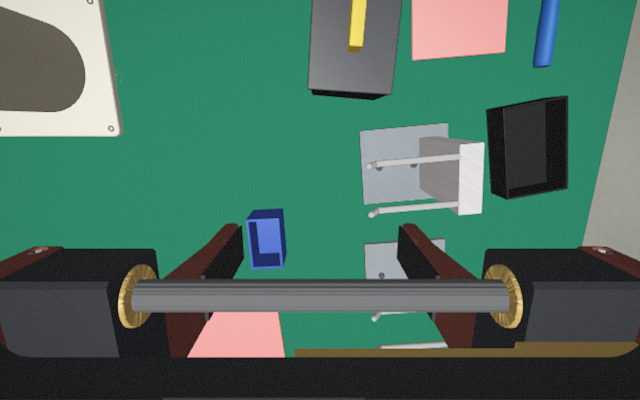

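The wrist view shows hook A's tips at (374,166) and (373,213) and its post at (460,157)–(470,205). That agrees with the coarse fix. Next I'll measure the three lid bars from above.

```bash
cat >> h.py <<'E'
def bartop(im,K,T,guess):
    m=hue(im,20,33); v=im.max(2); u=proj(K,T,guess)
    m=m&((v>0.88*np.percentile(v[m>0],90)).astype(np.uint8)*255)
    m=cv2.morphologyEx(m,cv2.MORPH_OPEN,np.ones((3,3),np.uint8))
    c=min(blobs(m,150),key=lambda c:np.linalg.norm(cv2.minAreaRect(c)[0]-u))
    r=cv2.minAreaRect(c); b=cv2.boxPoints(r); e=max((b[1]-b[0],b[2]-b[1]),key=np.linalg.norm)/2
    return np.array(r[0]),e,r[1]
E
python3 - <<'E'
from h import *
G=[(.491,.0303),(.499,.2263),(.513,.4257)]
Kw=np.load("w_hook.npz");Kt,Tt=camera_info("top")["intrinsics"],camera_info("top")["T"]
t=lambda p:((p[0]+.5)/5-.5+375,(p[1]+.5)/5-.5+145)
for nm,a,b in[("tip+",(205,344),(371,166)),("tip-",(318,336),(371,213)),("base+",(180,138),(460,157)),("base-",(288,130),(460,204))]:
    print(nm,*tri((Kt,Tt,t(a)),(Kw["K"],Kw["T"],b)))
for i,g in enumerate(G):
    ob=[]
    for k,dx in enumerate((0,-.05)):
        move_pose([g[0]+dx,g[1]-.066,.30],quat(np.pi/2))
        im,K,T=shot("wrist",f"w_lid{i}{k}"); c,e,wh=bartop(im,K,T,(*g,.159)); ob.append((K,T,c))
        P,Q=onz(K,T,c+e,.159),onz(K,T,c-e,.159);d=P-Q; d=d if d[1]>0 else -d
        print(i,c,wh,"xy@.159",onz(K,T,c,.159)[:2],"len",np.linalg.norm(d),"yaw",np.degrees(np.arctan2(-d[0],d[1])))
    print(i,*tri(*ob))
print(get_time())
E
```

```text
tip+ [ 0.5052 -0.1317  0.2034] 0.0018395940663127055
tip- [ 0.5088 -0.1892  0.2012] 0.0006333897124999713
base+ [ 0.6169 -0.1258  0.1749] 0.0010122248789820514
base- [ 0.6202 -0.1821  0.1824] 0.0009527748953025895
0 [321.6299 120.8564] (15.033020973205566, 62.12842559814453) xy@.159 [0.4925 0.03  ] len 0.05804444944627502 yaw -3.5005766635637965
0 [373.1584 119.9158] (14.82605266571045, 62.09031295776367) xy@.159 [0.4923 0.03  ] len 0.05797066804631925 yaw -3.6079920627603133
0 [0.4925 0.03   0.1577] 1.5676123496093255e-05
1 [320.3186 119.2788] (62.195281982421875, 14.966778755187988) xy@.159 [0.4991 0.2274] len 0.05786405448662547 yaw 3.935264869152179
1 [372.3138 118.5037] (61.24312973022461, 14.565828323364258) xy@.159 [0.4987 0.2274] len 0.05714413693553514 yaw 3.458445428281501
1 [0.4991 0.2274 0.1567] 1.5452474148008766e-05
2 [320. 119.] (13.999998092651367, 61.99999237060547) xy@.159 [0.5126 0.4266] len 0.057585589020031115 yaw -0.05002725644464912
2 [372.0008 118.9792] (14.986995697021484, 62.570709228515625) xy@.159 [0.5125 0.4264] len 0.05835172423506057 yaw -0.12373450824534094
2 [0.5126 0.4265 0.158 ] 7.322068981202274e-05
5.8167
```

```bash
cat >> h.py <<'E'
LID=[(.4925,.0300,-3.55),(.4990,.2274,3.7),(.5126,.4265,-.1)]
MAT=(.668,.116,5.)
ZH=.25; ZL=.131; ZM=.0285; OPEN=.5
H=lambda yaw:quat(np.radians(90+yaw))
def grab_lid(x,y,yaw,z):
    command_gripper(OPEN); move_pose([x,y,max(z+.06,.19)],H(yaw)); movel([x,y,z],v=.12); command_gripper(0)
    w=get_grip_width(); print("lid grip width mm",w*88,"t",get_time()); return w
def up(x,y,z=ZH,v=.2): movel([x,y,z],v=v)
def put_lid(x,y,yaw,z):
    move_pose([x,y,ZH],H(yaw)); movel([x,y,z+.012],v=.2); hit=movel([x,y,z-.004],v=.04,until_force=4)
    print("put z",get_tcp_pos()[2]-z,hit); command_gripper(OPEN); movel([x,y,z+.06],v=.2)
def open_tub(i):
    x,y,a=LID[i]
    assert .12<grab_lid(x,y,a,ZL)<.25
    up(x,y); put_lid(*MAT,ZM); up(MAT[0],MAT[1],.2)
def close_tub(i):
    assert .12<grab_lid(*MAT,ZM)<.25
    up(MAT[0],MAT[1]); x,y,a=LID[i]; put_lid(x,y,a,ZL); 
def look(i,name):
    x,y,a=LID[i]; move_pose([x,y-.066,.30],H(0)); return shot("wrist",name)
E
python3 - <<'E'
from h import *
open_tub(0); im,K,T=look(0,"in0"); np.savez("in0.npz",K=K,T=T); print(get_time())
E
```

```text
lid grip width mm 16.02520690721132 t 9.15
put z -0.0015774619621300862 True
15.1167
```

View pics/in0.png

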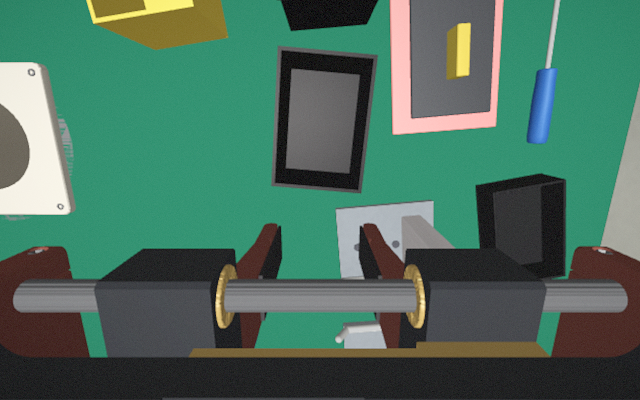

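Tub 0 is empty: its bare floor shows at (320,120), and the lid lies on the mat at (455,50). Of the other two tubs, one must hold red and the other blue. I'll close this one and open tub 1.

Run:
```python
from h import *
close_tub(0); print(get_time()); open_tub(1); im,K,T=look(1,"in1"); np.savez("in1.npz",K=K,T=T); print(get_time())
```

```text
lid grip width mm 15.755474839716472 t 18.3833
put z 0.0009671960087812292 True
22.5583
lid grip width mm 15.927161397336095 t 24.7833
put z -0.0015525154546153323 True
30.6083
```

View pics/in1.png

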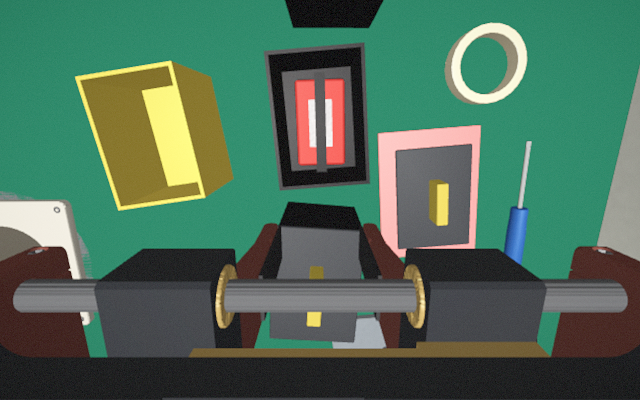

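Tub 1 holds the red reject at (320,120). I'll close it and open tub 2.

Run:
```python
from h import *
close_tub(1); print(get_time()); open_tub(2); im,K,T=look(2,"in2"); np.savez("in2.npz",K=K,T=T); print(get_time())
```

```text
lid grip width mm 15.748180859492596 t 33.7083
put z 0.001089784642292868 True
37.9083
lid grip width mm 15.926004791403411 t 40.1417
put z -0.0015129027510345193 True
46.8
```

View pics/in2.png

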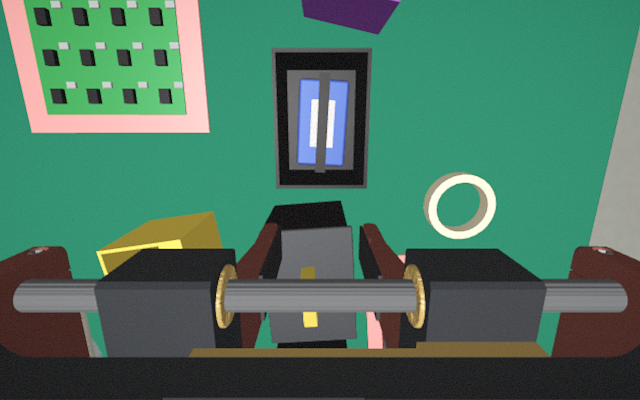

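Blue pack in tub 2: the bar runs from (325,73) to (319,172), tilted about -3.5°. I'll take a second view to get the bar's height.

```bash
cat >> h.py <<'E'
def barline(im,near):
    "centre line of the dark bar over the blue body: returns x at rows (top,bottom of blue) "
    hsv=cv2.cvtColor(im,cv2.COLOR_RGB2HSV); m=cv2.inRange(hsv,(105,60,90),(128,255,255))
    n,l,s,c=cv2.connectedComponentsWithStats(cv2.morphologyEx(m,cv2.MORPH_CLOSE,np.ones((3,25),np.uint8)))
    k=min((i for i in range(1,n) if s[i,4]>800),key=lambda i:np.linalg.norm(c[i]-near)); x,y,w,h,_=s[k]
    g=im.max(2).astype(int); pts=[]
    for r in range(y+8,y+h-8):
        d=np.where(g[r,x+5:x+w-5]<95)[0]
        if 4<len(d)<w*.6: pts.append((x+5+d.mean(),r,len(d)))
    p=np.array(pts); f=np.polyfit(p[:,1],p[:,0],1); p=p[abs(np.polyval(f,p[:,1])-p[:,0])<2]; f=np.polyfit(p[:,1],p[:,0],1)
    return f,(y,y+h),np.median(p[:,2])
E
python3 - <<'E'
from h import *
d=np.load("in2.npz");im=cv2.imread("pics/in2.png")[:,:,::-1]
move_pose([LID[2][0]-.05,LID[2][1]-.066,.30],H(0)); im2,K,T2=shot("wrist","in2b")
f1,r1,w1=barline(im,(321,122)); g=proj(K,T2,(*LID[2][:2],.099)); f2,r2,w2=barline(im2,g)
print(f1,r1,w1,f2,r2,w2)
obs=[]
for r in (90,122.5,155):
    p1=(np.polyval(f1,r),r)
    # same bar point: choose row in view 2 by epipolar minimum
    best=min(((lambda x,e:(e,x,q))(*tri((d["K"],d["T"],p1),(K,T2,(np.polyval(f2,q),q)))) for q in np.arange(r-8,r+8,.25)),key=lambda t:t[0])
    print(r,best[1],best[0])
for e in[(325,73),(319,172)]: print(onz(d["K"],d["T"],e,.099))
print(get_time())
E
```

```text
[ -0.0705 331.772 ] (np.int32(78), np.int32(167)) 6.0 [ -0.0378 371.1527] (np.int32(78), np.int32(167)) 11.0
90 [0.5191 0.4612 0.0782] 5.03261493663083e-05
122.5 [0.5162 0.4239 0.0968] 1.3106647412883806e-05
155 [0.5135 0.3883 0.1146] 2.3585058288656778e-05
[0.5182 0.4771 0.099 ]
[0.5113 0.3663 0.099 ]
47.1667
```

```bash
cat >> h.py <<'E'
HK=np.array([.562,-.161]); HY=4.5
def hk(dx,dz):  # TCP for bar centre at dx along hook x, dz above seat
    a=np.radians(HY); return [HK[0]+dx*np.cos(a),HK[1]+dx*np.sin(a),.170+dz-.019]
E
python3 - <<'E'
from h import *
x,y=.515,.4217
im,K,T=shot("wrist"); f,r,w=barline(im,proj(K,T,(x,y,.099))); print("recheck",f,r,w)
command_gripper(.45); move_pose([x,y,.17],H(-3.6)); movel([x,y,.075],v=.12); f0=get_ft_force()
command_gripper(0); print("w",get_grip_width()*88)
movel([x,y,.29],v=.15); print("w",get_grip_width()*88,get_ft_force()-f0)
move_pose(hk(-.135,.13),H(HY)); movel(hk(-.135,.031),v=.15); print(get_tcp_pos(),get_time())
im,K,T=shot("scene"); b=cv2.resize(im[60:200,215:415],None,fx=4,fy=4,interpolation=cv2.INTER_CUBIC); cv2.imwrite("pics/pre.png",b[:,:,::-1])
im,K,T=shot("wrist","prew");
E
```

```text
recheck [ -0.0418 370.6246] (np.int32(79), np.int32(167)) 11.0
w 11.669257026069912
w 11.786291735096674 [-0.6601  0.2724 -3.2265]
[ 0.4281 -0.1717  0.1826] 54.2167
```

View pics/pre.png

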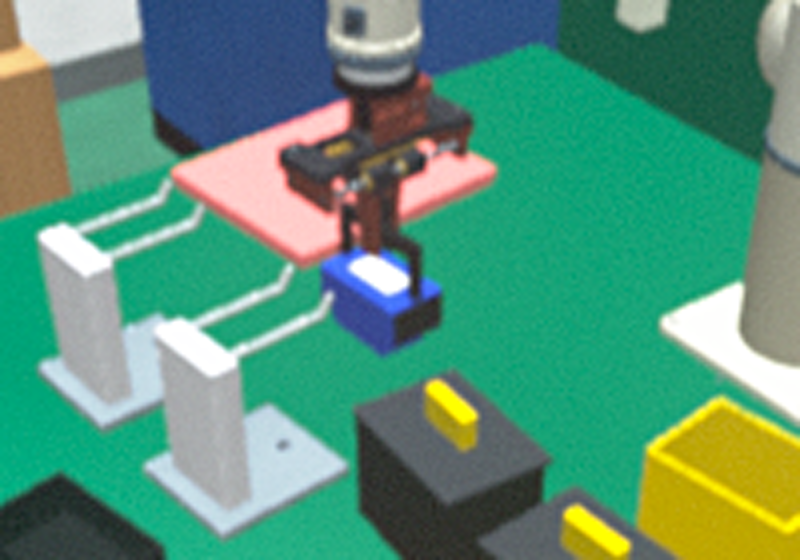

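View pics/prew.png

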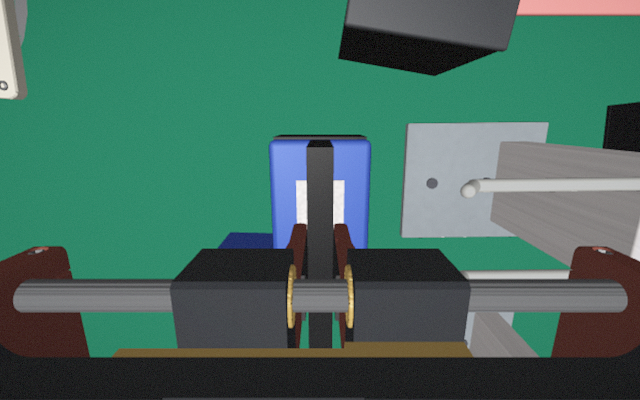

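The pack is held level. In the wrist view hook A's +y tip is at (469,190) and the +y end of the pack's bar is at (320,142). I'll check the lateral alignment, then insert.

Run:
```python
from h import *
_,K,T=shot("wrist")
print("tip+",onz(K,T,(468,190),.184),"expected",HK+np.array([-.056*.997-.03*np.sin(np.radians(4.5)),-.056*.078+.03]))
print("bar end",onz(K,T,(320,142),.207))
Kt,Tt=camera_info("top")["intrinsics"],camera_info("top")["T"]; Ks,Ts=camera_info("scene")["intrinsics"],camera_info("scene")["T"]
print("tri tip+",*tri((K,T,(468,190)),(Kt,Tt,(415.6,213.4)),(Ks,Ts,(297.3,133.6))))
```

```text
tip+ [ 0.5053 -0.1353  0.184 ] expected [ 0.5038 -0.1354]
bar end [ 0.4234 -0.1144  0.207 ]
tri tip+ [ 0.5065 -0.1359  0.1799] 0.0012852149941728606
```

Run:
```python
from h import *
print(movel(hk(-.002,.031),v=.1,until_force=8),get_tcp_pos())
print(movel(hk(-.002,.001),v=.04,until_force=4),"bar above seat",get_tcp_pos()[2]+.019-.170)
command_gripper(.35); movel(hk(-.002,.10),v=.12); print(get_time())
im,K,T=shot("wrist","hungw"); im,K,T=shot("scene"); b=cv2.resize(im[60:200,215:415],None,fx=4,fy=4,interpolation=cv2.INTER_CUBIC); cv2.imwrite("pics/hung.png",b[:,:,::-1])
```

```text
False [ 0.5594 -0.1612  0.182 ]
True bar above seat 0.0011662292382372264
58.0667
```

View pics/hung.png

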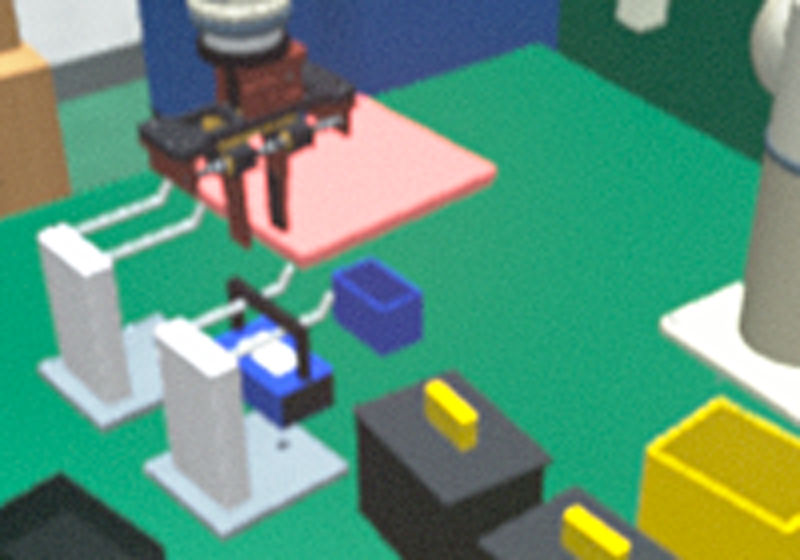

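The pack hangs across both prongs, with its bar from about (235,285) to (305,345). Next I'll close tub 2, then check all three lid heights and the hung pack.

Run:
```python
from h import *
move_pose([.6,.0,.30],H(0)); close_tub(2)
for i in (2,1,0):
    ob=[]; g=LID[i]
    for dx in (.03,-.05):
        move_pose([g[0]+dx,g[1]-.066,.30],H(0)); im,K,T=shot("wrist"); c,e,wh=bartop(im,K,T,(*g[:2],.159)); ob.append((K,T,c))
    d=onz(K,T,c+e,.159)-onz(K,T,c-e,.159); d=d if d[1]>0 else -d
    print(i,*tri(*ob),"was",g,"yaw",np.degrees(np.arctan2(-d[0],d[1])))
move_pose([.35,-.1,.40],H(0)); shot("scene","end_s"); print(get_time())
im,_,_=shot("top"); cv2.imwrite("pics/end_t.png",cv2.resize(im[80:320,100:600],(800,384))[:,:,::-1])
```

```text
lid grip width mm 16.248155885433878 t 62.1
put z 0.000960201862565957 True
2 [0.5131 0.4272 0.1585] 0.00012098437650193498 was (0.5126, 0.4265, -0.1) yaw 0.23183828318762761
1 [0.4996 0.2277 0.157 ] 3.8396576037628536e-05 was (0.499, 0.2274, 3.7) yaw 2.5717314309469725
0 [0.4932 0.0301 0.158 ] 2.562465507610631e-05 was (0.4925, 0.03, -3.55) yaw -3.370779081650692
71.325
```

View pics/end_s.png

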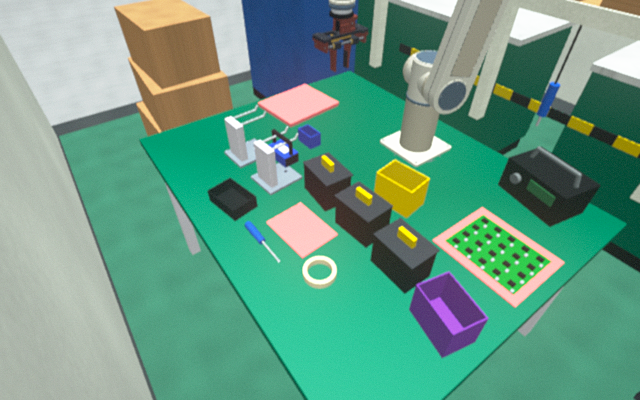

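View pics/end_t.png

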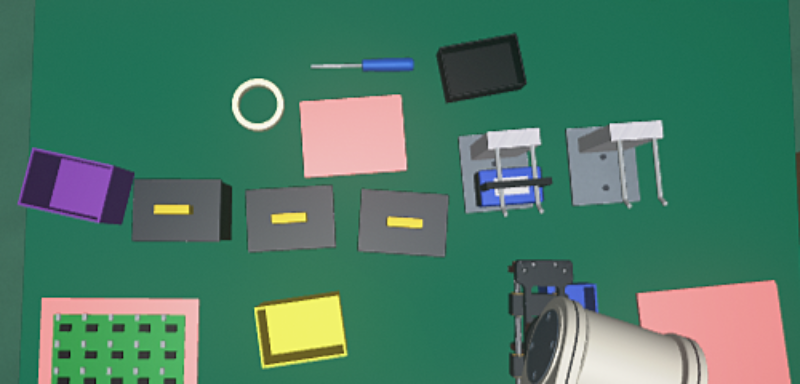

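All three lids are back at their original heights (within 0.5 mm). The pack hangs across both prongs of hook A at about (512,183) in the top crop, and the bystanders haven't moved. I'm handing the job in.

```bash
python3 -c "
from station import *
print(job_done(),get_time())"
```

```text
the job is handed in; nothing more can be done
the job is handed in; nothing more can be done
```

I handed the job in at about 71 s: the only blue pack hangs across both prongs of a hook, the red reject is still in its tub, and all three tubs are closed with their lids fully home.

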